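# Set the rosette turntable to the zero line and lock it

### The job

Push the notched white turntable round until the index line on it lines up with the long line of the aluminium scale, then push the lock lever all the way over, away from the robot. Leave the wooden rosette ring lying on the turntable, leave the scale as it is set, and do not disturb the things standing around.

Things in the scene. Friction and masses are not known exactly. Their poses are not given: they have to be found in the camera images.
- board: fixed base board of the jig, 300 x 460 x 20 mm, on the bench; origin under its centre, z up. It carries the turntable at its centre, the scale, the lever and three bystanders. Its x axis points away from the robot, within about 0.3 rad
- dial_center (a point): point on the turntable's vertical axis at its top face, 50 mm above the bench. The turntable is a white-faced board disc 190 mm across, 28 mm thick (22 to 50 mm above the bench), with three finger notches in its rim. A round spigot of radius 38 mm stands 5 mm proud at the centre. It turns with about 0.15 N m of friction and stays where it is left
- notch_opposite (a point): point in the notch opposite the index line, 75 mm from the axis, 50 mm above the bench. Three equal notches, open at rim and top, centred 60, 180 and 300 degrees round from the index line; solid 80 degree lobes between. Each is a 40 degree sector with nearly radial sides from radius 56 mm to the rim at 95 mm (42 mm wide at radius 62 mm); its floor is the board, 20 mm above the bench
- index_mark (a point): outer end of the index line, turning with the turntable: 97 mm from the axis, 50 mm above the bench. The line is black, radial, 7 mm wide, from radius 58 mm to the rim, on the middle of one lobe; the other lobes are bare. At the start it is 85 to 180 degrees from the scale's long line, either way
- zero_mark (a point): inner end of the scale's long line, 97 mm from the axis, 50 mm above the bench. The scale is a stiff aluminium collar, a 100 degree arc round the rim on the far side, radius 99 to 127 mm, top flush with the turntable's. It has short lines every 8 degrees (2 mm wide, 11 mm long) and, mid-arc, one long line (7 mm wide, 28 mm long, across the whole collar)
- lock_base: block of the lock lever, 70 x 50 x 25 mm, on the board beside the turntable, left or right, 190 mm from the axis; origin under its centre, 20 mm above the bench. Its x axis (horizontal) is the direction in which the lever is pushed, roughly away from the robot
- lock_tip (a point): centre of the round black knob (26 mm across) at the end of the lever, a 10 mm steel rod. The pivot is 22 mm above the block's underside at the block's centre; the knob is 65 mm from it. At the start the lever leans 0.35 rad to the block's -x (knob centre 22 mm back, 103 mm above the bench), fully over it leans 0.35 rad to +x
- lock (a joint): angle of the lock lever: 0 unlocked (leaning to the block's -x), 0.7 rad fully over against its stop (leaning to +x); stiff enough to stay where it is left (about 0.06 N m, 1 N at the knob)
- dial (a joint): turntable angle (rad) against the board: direction of the index line from the board's x axis, anticlockwise seen from above positive; starts at 1.9 to 4.4, stops at -1.0 and 7.3
- rosette: loose wooden ring on top of the turntable round the spigot, outside 100 mm, inside 80 mm, 6 mm tall (its top 56 mm above the bench); origin at the centre of its underside
- jar: squat jar with a white lid, 60 mm across, 72 mm tall, standing on the board on the side away from the lever; bystander, origin under its centre
- tape: roll of tape lying flat on a far corner of the board, 68 mm across, 22 mm tall; bystander, origin under its centre
- sander: cork sanding block 55 x 75 x 30 mm on the other far corner of the board; bystander, origin under its centre
- hammer: hammer, 260 mm, lying on the bench left of the board; bystander
- brush: flat brush, 200 mm, lying on the bench right of the board; bystander

How it is judged:
On the way, in this order (a step that is already met when the one before it is completed fails the run):
1. the index line stands still at the long scale line, within 5 mm, the lever still unlocked (horizontal distance between index_mark and zero_mark below 0.005 m and velocity of joint dial between -0.05 and 0.05 rad/s and value of joint lock below 0.3 rad), for 0.2 s.
2. the lock lever is pushed all the way over with the lines still matched (value of joint lock above 0.6 rad and horizontal distance between index_mark and zero_mark below 0.005 m), for 0.2 s.
At the end, for the whole second after the job is handed in: the outer end of the index line is within 5 mm of the inner end of the long scale line, the turntable is at rest, the lever is over (past 0.6 of 0.7 rad), and the rosette ring lies on the turntable round the spigot (all of step 2 and velocity of joint dial between -0.05 and 0.05 rad/s and distance between rosette and dial_center below 0.008 m); the robot touches nothing.
It fails at once if the rosette ring is lifted or comes off the spigot (more than 12 mm from its seat) (distance between rosette and dial_center above 0.012 m).
It fails at once if the scale is turned by more than 5 mm (distance of zero_mark from where it was at the start of the episode above 0.005 m).
It fails at once if a bystander is moved by more than 25 mm (distance of any of jar, tape, sander, hammer, brush from where it was at the start of the episode above 0.025 m).
It also fails if it takes over 54 s, if anything falls off the work surface, if the arm or the gripper's body presses on something with over 40 N, if the wrist force passes 120 N, or if a joint passes its speed limit or range.

### The arm

A 6-joint arm with a two-finger parallel gripper is mounted at the origin on the work surface. World frame = base frame: x ahead of the robot, y to its left, z up, the work surface at z = 0. Lengths are in m, angles in rad, forces in N, time in s.
With the tool pointing down it reaches from about 0.375 to 0.975 m from the base axis. Payload 3.8 kg.
Tool frame: the origin (TCP) lies at the very end of the fingers, on their centre line; the grasp point (between the pads) lies 19 mm behind it; z points along the fingers, y is the line along which they close (so a half turn about z gives the same grasp; the last joint's range is limited). The gripper opens to 85 mm and grips with 20 to 120 N. Pads are 22 mm wide; open, the fingers measure 114 mm over their backs; the gripper's body (76 mm by 85 mm) begins 54 mm behind the grasp point. The pads swing forward as they close: fully open they stand 13 mm farther back than shut.
Start: joints at [1.24, 0.264, 1.604, -0, 1.274, -0.037], TCP at [0.195, 0.646, 0.231] pointing down, gripper open.
Joint ranges: [-2.63, 2.63], [-0.94, 2.18], [0.31, 2.57], [-1.31, 4.45], [0, 2.66], [-2.55, 2.55]. Speed limits (rad/s): [2.57, 2.57, 3.14, 3.14, 3.14, 3.14].

### API

Orientations are given as a rotation vector (axis times angle).
In Python, from workcell import monitor, viewer, workorder gives the robot as it stands.
- The arm moves only by the tool jog_arm, never from a script. Its argument "commands" is a list of rows, each an object with "travel": the shift along the tool's x, y, z in mm, a list of three; "rot": the turn, a rotation vector about the tool's x, y, z in degrees, a list of three; "claw": the closure in counts, from 0 (fully open) to 255 (shut). A call has exactly 5 rows; each row shifts and turns the commanded pose from where the row before left it, along the tool's axes as they then stand; what a row does not reach is not made up. A row lasts 1/10 s, in which the tool goes at most 50 mm and 8.59 degrees, less where a joint would pass 70% of its speed; a pose out of reach is approached as far as the arm can. A call is refused whole if a number of a shift passes 50 or a number of a turn 8.59, either way. A call with a gripper value outside its range is refused whole. The fingers move at their own pace and stop on an object; "force" is the grip in N (left out, the last holds). Time passes only in rows, so rows that do not move let the fingers close, or fill a call up. It gives the time, the measured TCP pose, the force, the opening and the grip force at its end, in the units of the state.
- monitor.read_state(): the state, without advancing time (a new reading comes with each control period).
- viewer.read_camera(name): name is "scene" or "top" or "wrist"; returns a dict with "color" (420x560x3 uint8, blue, green, red), "camera_matrix" (3x3 intrinsics, pixels), "R" (3x3) and "t" (3): a world point X has camera coordinates R X + t. Camera axes: x right, y down, z forward; pixel columns grow to the right and rows downward; lengths in m; the calibration is good to about 2 mm. A picture is of the moment at which its call begins. There is no depth.
- workorder.finish_job(): hands the job in; it is judged then, once.
The state is a dict: "time": time; "q": joint angles; "joint_vel": joint speeds; "joint_torque": joint torques, N m; "tool_pos": TCP position; "tcp_rot": TCP orientation; "wrist_force": force on the tool from outside, world axes, zero at the start; "torque": the same for the moment, N m; "width": opening from 0.0 (shut) to 1.0 (fully open); "grip_force": force on a finger pad.
Only numpy, scipy, OpenCV 4.12 (cv2) and the standard library are available. Lean on these libraries where they do the work, as an engineer would, in place of code of your own. Each camera call takes 0.05 s, during which the arm holds its last target. There are 200 camera calls.

## Working session

There is one attempt and no reset: what is moved stays moved. The work goes in short steps, Python scripts to look and compute and a tool call to move; the robot and the scene stay as the last step left them, time stands still between calls to the robot, and variables do not carry over. Pictures are saved under pics/ and viewed, at most 12 in all, crops included, and the job is handed in when it is done.

Besides the shell and the picture viewer there is one more tool, called after ">>>" by a JSON object that holds its "name" and its "arguments". jog_arm: Moves the arm, as the interface text tells. Its arguments: {"type":"object","properties":{"commands":{"type":"array","items":{"type":"object","properties":{"travel":{"type":"array","items":{"type":"number"}},"rot":{"type":"array","items":{"type":"number"}},"claw":{"type":"number"}}}},"force":{"type":"number"}},"required":["commands"]}

```bash
mkdir -p pics; python3 - <<'E'
from workcell import monitor, viewer
import cv2,numpy as np,pickle
s=monitor.read_state();print(s)
for n in("top","scene"):
    c=viewer.read_camera(n);cv2.imwrite(f"pics/{n}0.png",c["color"]);pickle.dump(c,open(f"{n}0.pkl","wb"));print(n,c["camera_matrix"],c["R"],c["t"])
E
```

```text
{'time': 0.0, 'q': array([ 1.24010218e+00,  2.64750516e-01,  1.60539098e+00,  1.52028200e-05,
        1.27371622e+00, -3.69068302e-02]), 'joint_vel': array([-1.59114414e-03, -1.88653715e-03,  6.52114208e-05, -3.94203987e-04,
        5.88528604e-04,  5.86341918e-04]), 'joint_torque': array([ 6.05614769e-04, -5.15103078e+01, -3.67326164e+01, -2.92500727e-05,
        1.28651981e-02,  1.31133197e-05]), 'tool_pos': array([0.19522531, 0.64537338, 0.22995465]), 'tcp_rot': array([-0.45976619, -3.10733271,  0.00349337]), 'wrist_force': array([-0.31890549, -0.11736953,  0.282406  ]), 'torque': array([-0.01744111,  0.05774334,  0.0047986 ]), 'grip_force': 0.0, 'width': 1.0009436204264102}
top [[394.27768635   0.         288.73642018]
 [  0.         394.27768635 210.90596147]
 [  0.           0.           1.        ]] [[-0.00131132 -0.99999538 -0.00274136]
 [-0.97963514  0.00183502 -0.20077756]
 [ 0.20078167  0.00242225 -0.97963302]] [0.00972785 0.61174882 1.04174255]
scene [[401.6867367    0.         288.62584605]
 [  0.         401.6867367  212.17412921]
 [  0.           0.           1.        ]] [[-0.3031003   0.95290497 -0.01011549]
 [ 0.6241687   0.19049234 -0.75771109]
 [-0.72009974 -0.23597623 -0.65251174]] [ 0.21533523 -0.32369678  1.59207486]
```

View pics/top0.png

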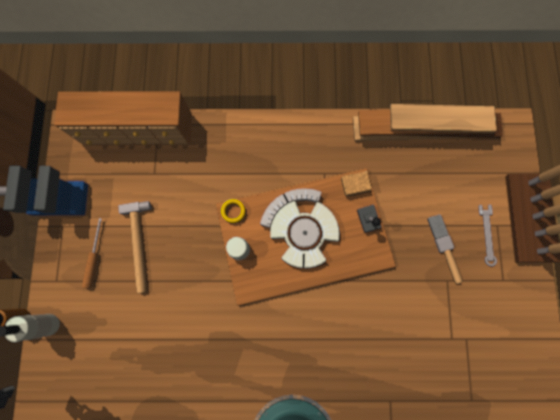

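View pics/scene0.png

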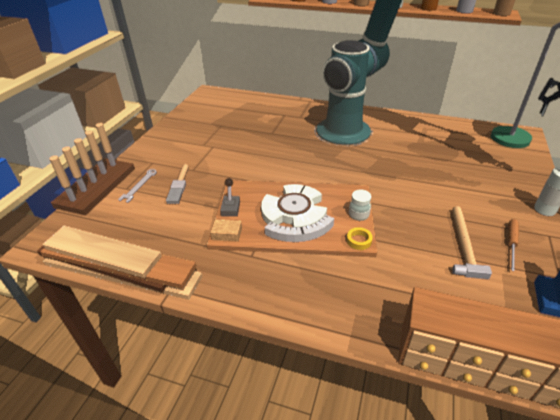

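```bash
cat > h.py <<'E'
import cv2,numpy as np,pickle
def px(c,X):
    p=c["R"]@np.array(X,float)+c["t"];q=c["camera_matrix"]@p;return q[:2]/q[2]
def ray(c,u,v,z):
    d=c["R"].T@np.linalg.solve(c["camera_matrix"],[u,v,1.]);o=-c["R"].T@c["t"];return o+d*(z-o[2])/d[2]
E
python3 - <<'E'
import cv2
i=cv2.imread("pics/top0.png")[165:310,215:405]
cv2.imwrite("pics/crop0.png",cv2.resize(i,None,fx=4,fy=4,interpolation=cv2.INTER_CUBIC))
E
```

```text
(no output)
```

View pics/crop0.png

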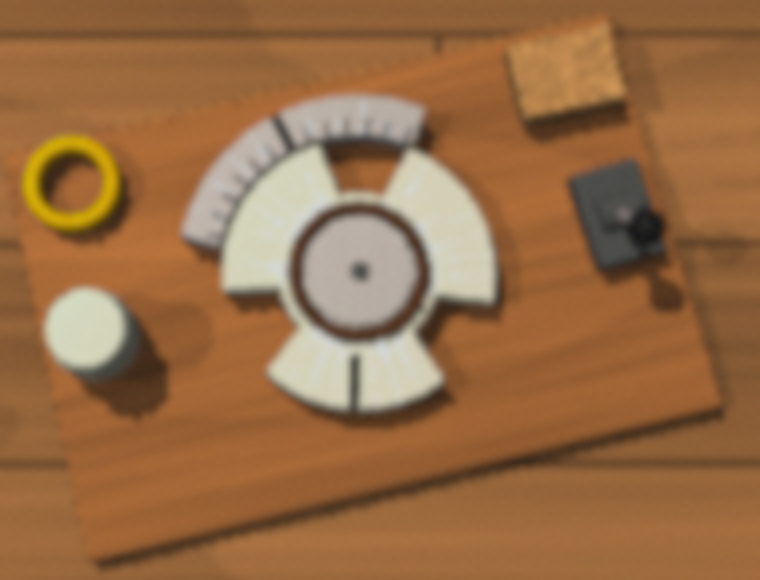

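```bash
python3 - <<'E'
from h import *
c=pickle.load(open("top0.pkl","rb"))
def P(x,y,z): return ray(c,215+(x+.5)/4-.5,165+(y+.5)/4-.5,z)[:2]
C=P(360,271,.055);print("C",C)
for n,a in dict(idx=(354,411,.05),zi=(291,150,.05),zo=(279,117,.05),knob=(645,224,.103),nl=(97,565,.0),nr=(720,412,.01),fr=(608,18,.02),fl=(15,155,.02),jar=(86,330,.072),tape=(72,184,.022),sander=(566,72,.03),
 b1=(570,180,.045),b2=(634,158,.045)).items():
    p=P(*a);d=p-C;print(n,p.round(4),np.hypot(*d).round(4),np.degrees(np.arctan2(d[1],d[0])).round(1))
E
```

```text
C [ 0.5520621  -0.03541918]
idx [ 0.4557 -0.0306] 0.0965 177.1
zi [0.6397 0.0126] 0.1 28.7
zo [0.6639 0.0212] 0.1254 26.8
knob [ 0.5764 -0.2247] 0.1908 -82.7
nl [0.3512 0.15  ] 0.2734 137.3
nr [ 0.457  -0.2925] 0.2741 -110.3
fr [ 0.7467 -0.2227] 0.2701 -43.9
fl [0.6432 0.2144] 0.2659 70.0
jar [0.5093 0.1522] 0.1924 102.8
tape [0.6211 0.1718] 0.2185 71.6
sander [ 0.7024 -0.1883] 0.2144 -45.5
b1 [ 0.6186 -0.1857] 0.1644 -66.1
b2 [ 0.6346 -0.2319] 0.2131 -67.2
```

>>> {"name": "jog_arm", "arguments": {"commands": [{"travel": [0, 0, 0], "rot": [0, 0, -8.4], "claw": 255}, {"travel": [0, 0, 0], "rot": [0, 0, -8.4], "claw": 255}, {"travel": [-17.6, -41.3, 0], "rot": [0, 0, 0], "claw": 255}, {"travel": [-17.6, -41.3, 0], "rot": [0, 0, 0], "claw": 255}, {"travel": [-17.6, -41.3, 0], "rot": [0, 0, 0], "claw": 255}]}}

```text
time: 0.6
tool_pos: [0.2482, 0.5205, 0.2303]
tcp_rot: [0.001, -3.141, 0.002]
wrist_force: [0.5, 0.2, 0.7]
width: 0.14
grip_force: 0.0
```

>>> {"name": "jog_arm", "arguments": {"commands": [{"travel": [-17.6, -41.3, 0], "rot": [0, 0, 0], "claw": 255}, {"travel": [-17.6, -41.3, 0], "rot": [0, 0, 0], "claw": 255}, {"travel": [-17.6, -41.3, 0], "rot": [0, 0, 0], "claw": 255}, {"travel": [-17.6, -41.3, 0], "rot": [0, 0, 0], "claw": 255}, {"travel": [-17.6, -41.3, 0], "rot": [0, 0, 0], "claw": 255}]}}

```text
time: 1.1
tool_pos: [0.3361, 0.3137, 0.2309]
tcp_rot: [-0.0, -3.141, 0.001]
wrist_force: [0.6, -0.1, 1.3]
width: -0.004
grip_force: 0.0
```

>>> {"name": "jog_arm", "arguments": {"commands": [{"travel": [-17.6, -41.3, 0], "rot": [0, 0, 0], "claw": 255}, {"travel": [-17.6, -41.3, 0], "rot": [0, 0, 0], "claw": 255}, {"travel": [-17.6, -41.3, 0], "rot": [0, 0, 0], "claw": 255}, {"travel": [-17.6, -41.3, 0], "rot": [0, 0, 0], "claw": 255}, {"travel": [-17.6, -41.3, 0], "rot": [0, 0, 0], "claw": 255}]}}

```text
time: 1.6
tool_pos: [0.424, 0.1072, 0.2311]
tcp_rot: [0.001, 3.142, 0.0]
wrist_force: [0.9, 0.2, -0.5]
width: 0.002
grip_force: 0.0
```

>>> {"name": "jog_arm", "arguments": {"commands": [{"travel": [-17.6, -41.3, 0], "rot": [0, 0, 0], "claw": 255}, {"travel": [-17.6, -41.3, 0], "rot": [0, 0, 0], "claw": 255}, {"travel": [-17.6, -41.3, 0], "rot": [0, 0, 0], "claw": 255}, {"travel": [-17.6, -41.3, 0], "rot": [0, 0, 0], "claw": 255}, {"travel": [-17.6, -41.3, 0], "rot": [0, 0, 0], "claw": 255}]}}

```text
time: 2.1
tool_pos: [0.5119, -0.0994, 0.2309]
tcp_rot: [-0.002, -3.141, -0.0]
wrist_force: [0.6, 0.1, 0.6]
width: 0.002
grip_force: 0.0
```

```bash
python3 - <<'E'
from workcell import monitor, viewer
import cv2,pickle
c=viewer.read_camera("wrist");pickle.dump(c,open("w1.pkl","wb"))
s=monitor.read_state();print(s["time"],s["tool_pos"],s["tcp_rot"],s["width"])
cv2.imwrite("pics/w1.png",c["color"])
E
```

```text
2.15 [ 0.5144938  -0.10525639  0.23106469] [ 0.00493924  3.13940008 -0.00845512] -0.0004301089527657546
```

View pics/w1.png

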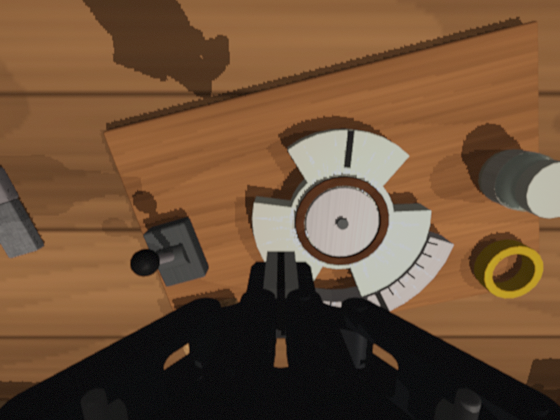

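```bash
python3 - <<'E'
from h import *
c=pickle.load(open("w1.pkl","rb"))
C=ray(c,342,223,.055)[:2];print(C)
for n,a in dict(idx=(350.5,130,.05),nl=(253,199,.05),nr=(287,153,.05),inner=(308,182,.05),zi=(372,290,.05),zo=(384,306,.05),knob=(146,262,.103),b1=(145,240,.045),b2=(184,216,.045),b3=(207,272,.045)).items():
    p=ray(c,*a)[:2];d=p-C;print(n,p.round(4),np.hypot(*d).round(4),np.degrees(np.arctan2(d[1],d[0])).round(1))
E
```

```text
[ 0.55053603 -0.03355088]
idx [ 0.4551 -0.0293] 0.0956 177.5
nl [ 0.5253 -0.1275] 0.0972 -105.0
nr [ 0.4774 -0.0919] 0.0935 -141.4
inner [ 0.5073 -0.0701] 0.0566 -139.8
zi [0.634  0.0063] 0.0925 25.5
zo [0.6552 0.022 ] 0.1185 28.0
knob [ 0.5716 -0.2243] 0.1919 -83.7
b1 [ 0.5734 -0.249 ] 0.2166 -83.9
b2 [ 0.5455 -0.2032] 0.1697 -91.7
b3 [ 0.6131 -0.183 ] 0.162 -67.3
```

>>> {"name": "jog_arm", "arguments": {"commands": [{"travel": [2, 0, 20], "rot": [0, 0, 0], "claw": 255}, {"travel": [0, 0, 48], "rot": [0, 0, 0], "claw": 255}, {"travel": [0, 0, 48], "rot": [0, 0, 0], "claw": 255}, {"travel": [0, 0, 48], "rot": [0, 0, 0], "claw": 255}, {"travel": [0, 0, 15], "rot": [0, 0, 0], "claw": 255}]}}

```text
time: 2.65
tool_pos: [0.5045, -0.0961, 0.0463]
tcp_rot: [-0.001, -3.131, -0.004]
wrist_force: [-1.2, 0.8, 1.0]
width: -0.001
grip_force: 0.0
```

>>> {"name": "jog_arm", "arguments": {"commands": [{"travel": [0, 0, 10], "rot": [0, 0, 0], "claw": 255}, {"travel": [0, 0, 8], "rot": [0, 0, 0], "claw": 255}, {"travel": [0, 0, 0], "rot": [0, 0, 0], "claw": 255}, {"travel": [0, 0, 0], "rot": [0, 0, 0], "claw": 255}, {"travel": [0, 0, 0], "rot": [0, 0, 0], "claw": 255}]}}

```text
time: 3.15
tool_pos: [0.5112, -0.0978, 0.0358]
tcp_rot: [0.001, 3.139, -0.001]
wrist_force: [0.7, -0.1, 0.8]
width: -0.003
grip_force: 0.0
```

```bash
python3 - <<'E'
import numpy as np
C=np.array([.551,-.0345]);r=.076
# arc of finger from 237 to 85 deg, 7.5 deg steps, tool frame (x=-wx,y=wy)
a=np.radians(np.arange(237,75,-7.5));p=C+r*np.c_[np.cos(a),np.sin(a)]
d=np.diff(p,axis=0)*1000
for k in range(len(d)): print(np.degrees(a[k+1]).round(1),(-d[k,0]).round(1),d[k,1].round(1),p[k+1].round(3))
E
```

```text
229.5 8.0 5.9 [ 0.502 -0.092]
222.0 7.1 6.9 [ 0.495 -0.085]
214.5 6.2 7.8 [ 0.488 -0.078]
207.0 5.1 8.5 [ 0.483 -0.069]
199.5 3.9 9.1 [ 0.479 -0.06 ]
192.0 2.7 9.6 [ 0.477 -0.05 ]
184.5 1.4 9.8 [ 0.475 -0.04 ]
177.0 0.1 9.9 [ 0.475 -0.031]
169.5 -1.2 9.9 [ 0.476 -0.021]
162.0 -2.4 9.6 [ 0.479 -0.011]
154.5 -3.7 9.2 [ 0.482 -0.002]
147.0 -4.9 8.7 [0.487 0.007]
139.5 -5.9 8.0 [0.493 0.015]
132.0 -6.9 7.1 [0.5   0.022]
124.5 -7.8 6.2 [0.508 0.028]
117.0 -8.5 5.1 [0.516 0.033]
109.5 -9.1 3.9 [0.526 0.037]
102.0 -9.6 2.7 [0.535 0.04 ]
94.5 -9.8 1.4 [0.545 0.041]
87.0 -9.9 0.1 [0.555 0.041]
79.5 -9.9 -1.2 [0.565 0.04 ]
```

>>> {"name": "jog_arm", "arguments": {"commands": [{"travel": [9, 5.6, 0], "rot": [0, 0, 0], "claw": 255}, {"travel": [7.1, 6.9, 0], "rot": [0, 0, 0], "claw": 255}, {"travel": [6.2, 7.8, 0], "rot": [0, 0, 0], "claw": 255}, {"travel": [5.1, 8.5, 0], "rot": [0, 0, 0], "claw": 255}, {"travel": [3.9, 9.1, 0], "rot": [0, 0, 0], "claw": 255}]}}

```text
time: 3.65
tool_pos: [0.4779, -0.0589, 0.0344]
tcp_rot: [0.001, 3.141, -0.0]
wrist_force: [1.6, -1.9, 0.0]
width: 0.002
grip_force: 1.1
```

>>> {"name": "jog_arm", "arguments": {"commands": [{"travel": [2.7, 9.6, 0], "rot": [0, 0, 0], "claw": 255}, {"travel": [1.4, 9.8, 0], "rot": [0, 0, 0], "claw": 255}, {"travel": [0.1, 9.9, 0], "rot": [0, 0, 0], "claw": 255}, {"travel": [-1.2, 9.9, 0], "rot": [0, 0, 0], "claw": 255}, {"travel": [-2.4, 9.6, 0], "rot": [0, 0, 0], "claw": 255}]}}

```text
time: 4.15
tool_pos: [0.4774, -0.0099, 0.0339]
tcp_rot: [-0.0, -3.14, 0.0]
wrist_force: [0.3, -2.5, -0.3]
width: 0.001
grip_force: 1.1
```

>>> {"name": "jog_arm", "arguments": {"commands": [{"travel": [-3.7, 9.2, 0], "rot": [0, 0, 0], "claw": 255}, {"travel": [-4.9, 8.7, 0], "rot": [0, 0, 0], "claw": 255}, {"travel": [-5.9, 8, 0], "rot": [0, 0, 0], "claw": 255}, {"travel": [-6.9, 7.1, 0], "rot": [0, 0, 0], "claw": 255}, {"travel": [-7.8, 6.2, 0], "rot": [0, 0, 0], "claw": 255}]}}

```text
time: 4.65
tool_pos: [0.5072, 0.0291, 0.034]
tcp_rot: [-0.001, -3.14, -0.0]
wrist_force: [-0.9, -2.9, 0.1]
width: -0.004
grip_force: 1.1
```

>>> {"name": "jog_arm", "arguments": {"commands": [{"travel": [-8.5, 5.1, 0], "rot": [0, 0, 0], "claw": 255}, {"travel": [-9.1, 3.9, 0], "rot": [0, 0, 0], "claw": 255}, {"travel": [0, 0, 0], "rot": [0, 0, 0], "claw": 255}, {"travel": [0, 0, 0], "rot": [0, 0, 0], "claw": 255}, {"travel": [0, 0, 0], "rot": [0, 0, 0], "claw": 255}]}}

```text
time: 5.15
tool_pos: [0.5251, 0.0374, 0.0345]
tcp_rot: [0.001, 3.141, 0.0]
wrist_force: [0.2, -0.4, -0.1]
width: -0.001
grip_force: 0.0
```

```bash
python3 - <<'E'
from workcell import monitor, viewer
import cv2,pickle,numpy as np
c=viewer.read_camera("wrist");t=viewer.read_camera("top");pickle.dump((c,t),open("w2.pkl","wb"))
a=cv2.resize(t["color"][190:280,260:350],(600,600),interpolation=cv2.INTER_CUBIC)
cv2.imwrite("pics/t2.png",a);cv2.imwrite("pics/w2.png",c["color"])
E
```

```text
(no output)
```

View pics/w2.png

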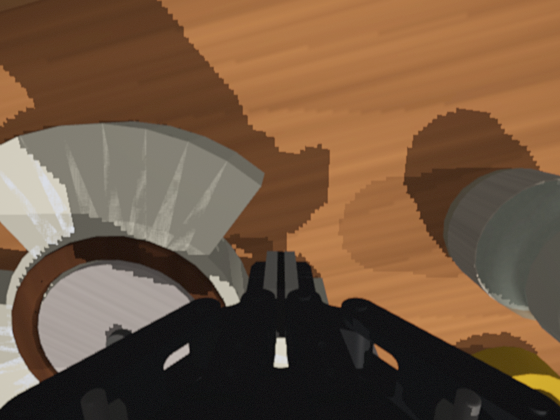

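```bash
python3 - <<'E'
from h import *
c,t=pickle.load(open("w2.pkl","rb"))
C=np.array([.551,-.0345])
for p in((263,178),(214,252)):
    d=ray(c,*p,.05)[:2]-C;print(np.hypot(*d),np.degrees(np.arctan2(d[1],d[0]))-80)
print(px(t,[*(C),.055]))
for a in (27,): print((px(t,[C[0]+.097*np.cos(np.radians(a)),C[1]+.097*np.sin(np.radians(a)),.05])-[260,190])*600/90)
E
```

```text
0.09936377096501618 58.6915914502363
0.0605503444040292 53.864850144085494
[304.29861079 232.75320853]
[189.74183066  86.09043254]
```

View pics/t2.png

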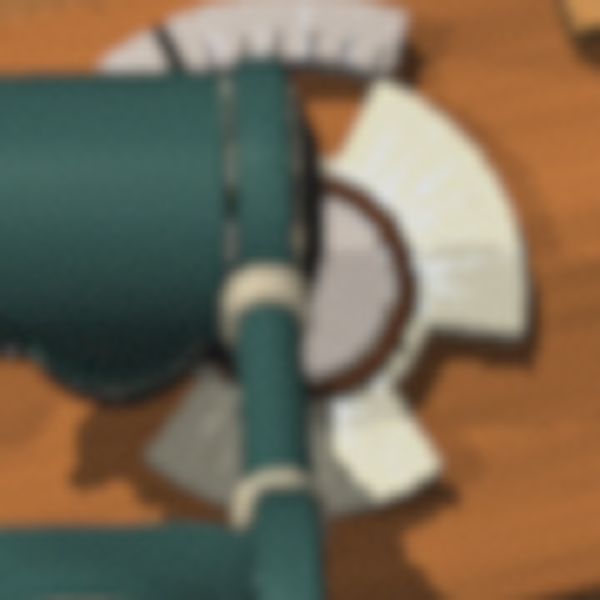

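```bash
python3 - <<'E'
from h import *
from workcell import viewer
c,t=pickle.load(open("w2.pkl","rb"))
C=np.array([.551,-.0345])
for p,o in(((378,82),-80),((527,335),-160),((145,457),80),((440,468),160)):
    d=ray(t,260+p[0]*.15,190+p[1]*.15,.05)[:2]-C;print(np.hypot(*d),(np.degrees(np.arctan2(d[1],d[0]))-o)%360)
s=viewer.read_camera("scene");pickle.dump(s,open("s2.pkl","wb"))
o=s["color"][175:250,245:345];cv2.imwrite("pics/s2.png",cv2.resize(o,(800,600),interpolation=cv2.INTER_CUBIC))
E
```

```text
0.09522830588899116 57.62786192113482
0.09899199564870517 58.03804166306652
0.09482353081072933 58.55682848202534
0.09627711464422044 58.061484513623725
```

View pics/s2.png

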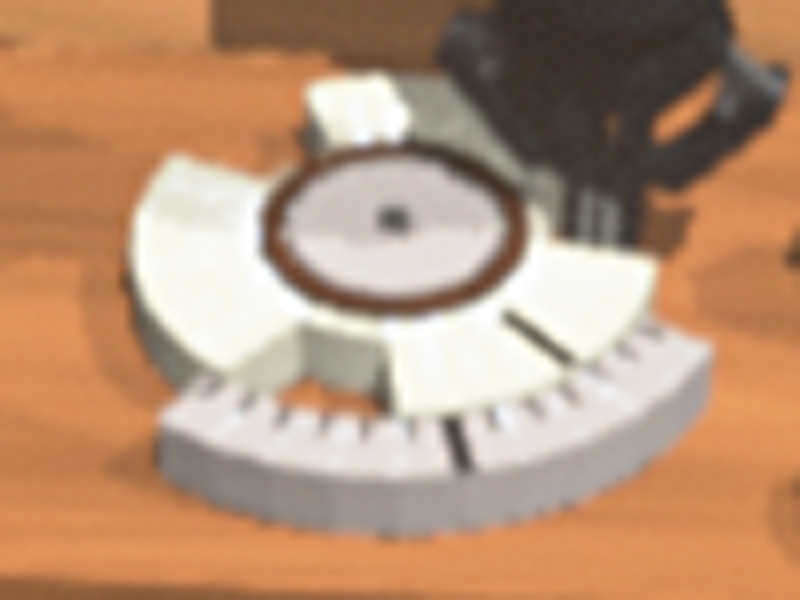

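```bash
cat >> h.py <<'E'
C=np.array([.551,-.0345])
def sang(s,u,v,z=.05):
    d=ray(s,245+(u+.5)/8-.5,175+(v+.5)/8-.5,z)[:2]-C;return np.hypot(*d).round(4),np.degrees(np.arctan2(d[1],d[0])).round(2)
E
python3 - <<'E'
from h import *
s=pickle.load(open("s2.pkl","rb"))
print(ray(s,245+(393+.5)/8-.5,175+(220+.5)/8-.5,.055))
for p in((572,362),(510,316),(450,418),(463,471)): print(sang(s,*p))
E
```

```text
[ 0.54899421 -0.03530848  0.055     ]
(np.float64(0.0934), np.float64(58.71))
(np.float64(0.0613), np.float64(59.28))
(np.float64(0.1003), np.float64(28.17))
(np.float64(0.1266), np.float64(27.68))
```

>>> {"name": "jog_arm", "arguments": {"commands": [{"travel": [-9.6, 2.7, 0], "rot": [0, 0, 0], "claw": 255}, {"travel": [-9.8, 1.4, 0], "rot": [0, 0, 0], "claw": 255}, {"travel": [-9.9, 0.1, 0], "rot": [0, 0, 0], "claw": 255}, {"travel": [0, 0, 0], "rot": [0, 0, 0], "claw": 255}, {"travel": [0, 0, 0], "rot": [0, 0, 0], "claw": 255}]}}

```text
time: 5.8
tool_pos: [0.5555, 0.0417, 0.0345]
tcp_rot: [0.001, 3.14, 0.0]
wrist_force: [-0.2, 0.5, -0.9]
width: 0.004
grip_force: 0.0
```

```bash
python3 - <<'E'
from h import *
from workcell import viewer
s=viewer.read_camera("scene");pickle.dump(s,open("s3.pkl","wb"))
o=s["color"][175:250,245:345];cv2.imwrite("pics/s3.png",cv2.resize(o,(800,600),interpolation=cv2.INTER_CUBIC))
E
```

```text
(no output)
```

View pics/s3.png

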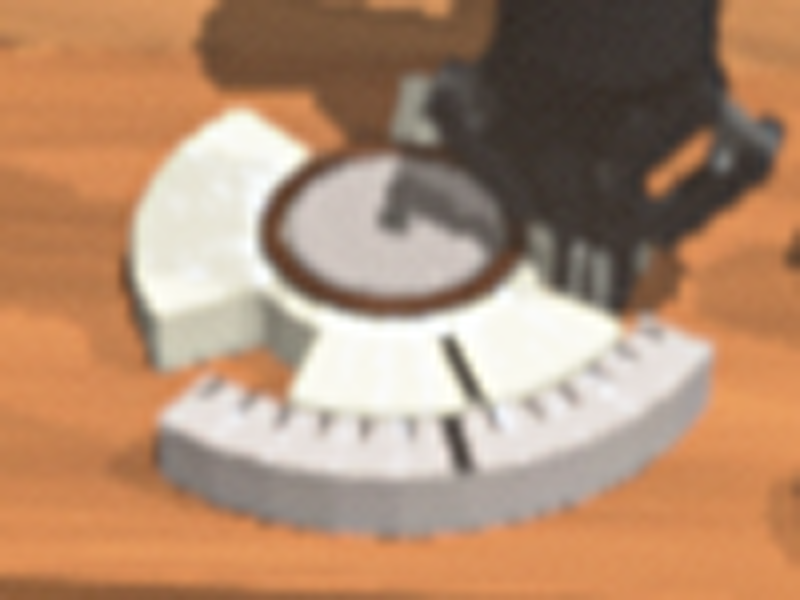

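```bash
python3 - <<'E'
from h import *
s=pickle.load(open("s3.pkl","rb"))
for p in((475,402),(461,370),(448,338),(450,420),(456,445),(463,471)): print(sang(s,*p))
E
```

```text
(np.float64(0.0945), np.float64(34.28))
(np.float64(0.0775), np.float64(34.66))
(np.float64(0.0602), np.float64(35.58))
(np.float64(0.1012), np.float64(28.05))
(np.float64(0.1138), np.float64(27.78))
(np.float64(0.1266), np.float64(27.68))
```

>>> {"name": "jog_arm", "arguments": {"commands": [{"travel": [-3, 0, 0], "rot": [0, 0, 0], "claw": 255}, {"travel": [-2.5, 0, 0], "rot": [0, 0, 0], "claw": 255}, {"travel": [-2, -0.3, 0], "rot": [0, 0, 0], "claw": 255}, {"travel": [-1.5, -0.3, 0], "rot": [0, 0, 0], "claw": 255}, {"travel": [0, 0, 0], "rot": [0, 0, 0], "claw": 255}]}}

```text
time: 6.35
tool_pos: [0.5631, 0.0409, 0.0341]
tcp_rot: [-0.001, -3.141, 0.0]
wrist_force: [-1.5, 0.2, 0.7]
width: 0.0
grip_force: 0.7
```

```bash
python3 - <<'E'
from h import *
from workcell import viewer
s=viewer.read_camera("scene");pickle.dump(s,open("s4.pkl","wb"))
o=s["color"][175:250,245:345];cv2.imwrite("pics/s4.png",cv2.resize(o,(800,600),interpolation=cv2.INTER_CUBIC))
E
```

```text
(no output)
```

View pics/s4.png

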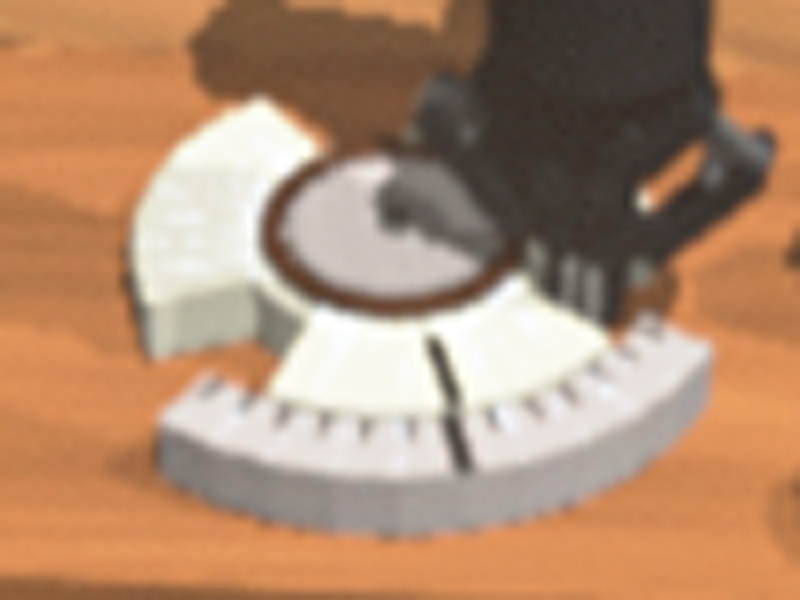

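>>> {"name": "jog_arm", "arguments": {"commands": [{"travel": [-1, -0.2, 0], "rot": [0, 0, 0], "claw": 255}, {"travel": [-1, -0.2, 0], "rot": [0, 0, 0], "claw": 255}, {"travel": [0, 0, 0], "rot": [0, 0, 0], "claw": 255}, {"travel": [0, 0, 0], "rot": [0, 0, 0], "claw": 255}, {"travel": [0, 0, 0], "rot": [0, 0, 0], "claw": 255}]}}

```text
time: 6.9
tool_pos: [0.5651, 0.0406, 0.0343]
tcp_rot: [0.001, 3.142, 0.0]
wrist_force: [-2.3, 0.0, -0.6]
width: 0.002
grip_force: 0.8
```

```bash
cat > m.py <<'E'
from h import *
from workcell import viewer
import sys
s=viewer.read_camera("scene");pickle.dump(s,open(sys.argv[1]+".pkl","wb"))
g=cv2.cvtColor(s["color"],cv2.COLOR_BGR2GRAY)
cv2.imwrite("pics/"+sys.argv[1]+".png",cv2.resize(s["color"][175:250,245:345],(800,600),interpolation=cv2.INTER_CUBIC))
# darkest-angle profile at radii, centred on spigot, sampled via calibration
for r in (.066,.074,.082,.09,.105,.112,.119):
    A=np.radians(np.arange(18,42,.25))
    uv=np.array([px(s,[C[0]+r*np.cos(a),C[1]+r*np.sin(a),.05]) for a in A]).astype(np.float32)
    v=cv2.remap(g,uv[:,:1],uv[:,1:],cv2.INTER_CUBIC)[:,0].astype(float)
    w=np.clip(np.median(v)-30-v,0,None);print(r,(np.degrees(A)@w/max(w.sum(),1e-9)).round(2))
E
python3 m.py s5
```

```text
0.066 28.32
0.074 28.49
0.082 28.34
0.09 28.31
0.105 28.29
0.112 28.03
0.119 28.03
```

>>> {"name": "jog_arm", "arguments": {"commands": [{"travel": [3, 0, 0], "rot": [0, 0, 0], "claw": 255}, {"travel": [3, 0, 0], "rot": [0, 0, 0], "claw": 255}, {"travel": [0, 0, -20], "rot": [0, 0, 0], "claw": 255}, {"travel": [0, 0, -43], "rot": [0, 0, 0], "claw": 255}, {"travel": [0, 0, -43], "rot": [0, 0, 0], "claw": 255}]}}

```text
time: 7.45
tool_pos: [0.5582, 0.0406, 0.1406]
tcp_rot: [-0.001, -3.14, 0.0]
wrist_force: [0.1, 0.8, -0.3]
width: 0.001
grip_force: 0.0
```

>>> {"name": "jog_arm", "arguments": {"commands": [{"travel": [4, -30, -10], "rot": [0, 0, 0], "claw": 255}, {"travel": [4, -46, 0], "rot": [0, 0, 0], "claw": 255}, {"travel": [4, -46, 0], "rot": [0, 0, 0], "claw": 255}, {"travel": [4, -46, 0], "rot": [0, 0, 0], "claw": 255}, {"travel": [4, -46, 0], "rot": [0, 0, 0], "claw": 255}]}}

```text
time: 7.95
tool_pos: [0.5391, -0.1752, 0.1511]
tcp_rot: [0.0, 3.139, -0.001]
wrist_force: [0.8, 0.4, 0.4]
width: -0.002
grip_force: 0.0
```

>>> {"name": "jog_arm", "arguments": {"commands": [{"travel": [4, -40, 0], "rot": [0, 0, 0], "claw": 255}, {"travel": [0, -22, 0], "rot": [0, 0, 0], "claw": 255}, {"travel": [0, 0, 0], "rot": [0, 0, 0], "claw": 255}, {"travel": [0, 0, 0], "rot": [0, 0, 0], "claw": 255}, {"travel": [0, 0, 0], "rot": [0, 0, 0], "claw": 255}]}}

```text
time: 8.45
tool_pos: [0.535, -0.2344, 0.1503]
tcp_rot: [-0.0, 3.142, 0.001]
wrist_force: [-1.0, 0.2, 0.2]
width: 0.003
grip_force: 0.0
```

```bash
python3 m.py s6; python3 - <<'E'
from h import *
from workcell import viewer,monitor
print(monitor.read_state()["tool_pos"])
s=pickle.load(open("s6.pkl","rb"))
cv2.imwrite("pics/s6.png",cv2.resize(s["color"][160:260,195:345],(750,500),interpolation=cv2.INTER_CUBIC))
E
```

```text
0.066 28.33
0.074 28.48
0.082 28.36
0.09 28.31
0.105 28.26
0.112 28.02
0.119 28.04
[ 0.53505287 -0.23422579  0.15028846]
```

View pics/s6.png

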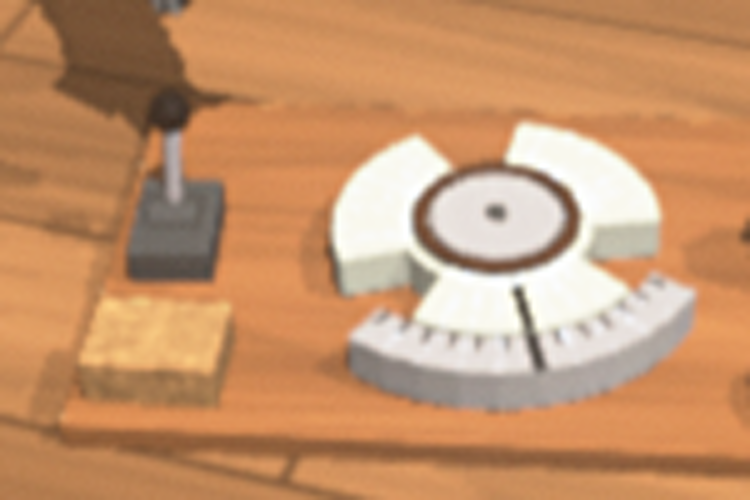

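>>> {"name": "jog_arm", "arguments": {"commands": [{"travel": [0, 0, 30], "rot": [0, 0, 0], "claw": 255}, {"travel": [0, 0, 35], "rot": [0, 0, 0], "claw": 255}, {"travel": [-8, 2.1, 0], "rot": [0, 0, 0], "claw": 255}, {"travel": [-8, 2.1, 0], "rot": [0, 0, 0], "claw": 255}, {"travel": [-6, 1.6, 0], "rot": [0, 0, 0], "claw": 255}]}}

```text
time: 9.0
tool_pos: [0.5589, -0.2292, 0.0872]
tcp_rot: [-0.001, 3.14, -0.001]
wrist_force: [-2.2, 0.4, 1.7]
width: 0.0
grip_force: 0.9
```

>>> {"name": "jog_arm", "arguments": {"commands": [{"travel": [-6, 1.6, 0], "rot": [0, 0, 0], "claw": 255}, {"travel": [-6, 1.6, 0], "rot": [0, 0, 0], "claw": 255}, {"travel": [-6, 1.6, 0], "rot": [0, 0, 0], "claw": 255}, {"travel": [-6, 1.6, 0], "rot": [0, 0, 0], "claw": 255}, {"travel": [-4, 1.1, 0], "rot": [0, 0, 0], "claw": 255}]}}

```text
time: 9.5
tool_pos: [0.5857, -0.2222, 0.0855]
tcp_rot: [0.001, 3.141, -0.0]
wrist_force: [-1.1, 0.4, 1.0]
width: 0.002
grip_force: 0.5
```

>>> {"name": "jog_arm", "arguments": {"commands": [{"travel": [-2, 0.5, 0], "rot": [0, 0, 0], "claw": 255}, {"travel": [-2, 0.5, 0], "rot": [0, 0, 0], "claw": 255}, {"travel": [-1, 0.2, 0], "rot": [0, 0, 0], "claw": 255}, {"travel": [0, 0, 0], "rot": [0, 0, 0], "claw": 255}, {"travel": [0, 0, 0], "rot": [0, 0, 0], "claw": 255}]}}

```text
time: 10.0
tool_pos: [0.5899, -0.2209, 0.0852]
tcp_rot: [0.001, 3.142, 0.0]
wrist_force: [-0.7, 0.1, -0.2]
width: -0.0
grip_force: 0.1
```

>>> {"name": "jog_arm", "arguments": {"commands": [{"travel": [-1.5, 0.4, 0], "rot": [0, 0, 0], "claw": 255}, {"travel": [-1.5, 0.4, 0], "rot": [0, 0, 0], "claw": 255}, {"travel": [0, 0, 0], "rot": [0, 0, 0], "claw": 255}, {"travel": [0, 0, 0], "rot": [0, 0, 0], "claw": 255}, {"travel": [0, 0, 0], "rot": [0, 0, 0], "claw": 255}]}}

```text
time: 10.5
tool_pos: [0.5917, -0.2204, 0.0849]
tcp_rot: [-0.001, -3.139, 0.0]
wrist_force: [-4.2, -1.4, 1.3]
width: -0.001
grip_force: 2.5
```

>>> {"name": "jog_arm", "arguments": {"commands": [{"travel": [-1.5, 0.4, 0], "rot": [0, 0, 0], "claw": 255}, {"travel": [-0.5, 0.1, 0], "rot": [0, 0, 0], "claw": 255}, {"travel": [0, 0, 0], "rot": [0, 0, 0], "claw": 255}, {"travel": [0, 0, 0], "rot": [0, 0, 0], "claw": 255}, {"travel": [0, 0, 0], "rot": [0, 0, 0], "claw": 255}]}}

```text
time: 11.0
tool_pos: [0.5919, -0.2203, 0.0848]
tcp_rot: [-0.0, -3.135, 0.0]
wrist_force: [-10.8, -3.5, 3.2]
width: 0.002
grip_force: 5.0
```

Against the stop (10.8 N, no further travel). Back off, lift, and check.

>>> {"name": "jog_arm", "arguments": {"commands": [{"travel": [8, -2, 0], "rot": [0, 0, 0], "claw": 255}, {"travel": [15, -4, 0], "rot": [0, 0, 0], "claw": 255}, {"travel": [15, -4, 0], "rot": [0, 0, 0], "claw": 255}, {"travel": [0, 0, -45], "rot": [0, 0, 0], "claw": 255}, {"travel": [0, 0, -45], "rot": [0, 0, 0], "claw": 255}]}}

```text
time: 11.5
tool_pos: [0.5539, -0.2291, 0.1739]
tcp_rot: [-0.002, -3.137, -0.004]
wrist_force: [1.8, -1.4, 1.0]
width: 0.001
grip_force: 0.0
```

>>> {"name": "jog_arm", "arguments": {"commands": [{"travel": [0, 0, 0], "rot": [0, 0, 0], "claw": 255}, {"travel": [0, 0, 0], "rot": [0, 0, 0], "claw": 255}, {"travel": [0, 0, 0], "rot": [0, 0, 0], "claw": 255}, {"travel": [0, 0, 0], "rot": [0, 0, 0], "claw": 255}, {"travel": [0, 0, 0], "rot": [0, 0, 0], "claw": 255}]}}

```text
time: 12.0
tool_pos: [0.5559, -0.2292, 0.1735]
tcp_rot: [-0.001, -3.139, -0.002]
wrist_force: [-0.0, 0.4, -0.6]
width: 0.001
grip_force: 0.0
```

```bash
python3 m.py s7; python3 - <<'E'
from h import *
s=pickle.load(open("s7.pkl","rb"))
cv2.imwrite("pics/s7.png",cv2.resize(s["color"][160:260,195:345],(750,500),interpolation=cv2.INTER_CUBIC))
E
```

```text
0.066 28.33
0.074 28.47
0.082 28.35
0.09 28.32
0.105 28.27
0.112 28.01
0.119 28.05
```

View pics/s7.png

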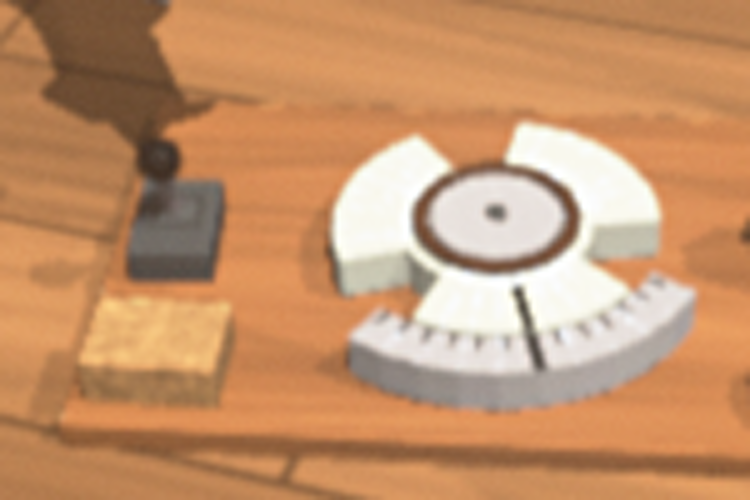

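```bash
python3 - <<'E'
from h import *
s=pickle.load(open("s7.pkl","rb"))
a=ray(s,228.6,181.4,.103);b=ray(s,226.6,191.6,.103);print(a,b,np.linalg.norm(b-a))
if np.linalg.norm(b-a)>.039:
    from workcell import workorder;print(workorder.finish_job())
E
```

```text
[ 0.56950301 -0.22695283  0.103     ] [ 0.61561457 -0.21245516  0.103     ] 0.04833692452608979
the job is handed in; nothing more can be done
None
```

The job is handed in. In the last camera check the index line was on the long scale line to about 0.5 mm, the lever was over against its stop, and the ring was on its spigot. The scale had not moved, and the arm touched none of the bystanders. The final verdict was not reported back to me.

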